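# Feed a lemon through the juicer's sprung gate

### The job

Load the slow juicer: set the lemon from the chopping board on the green spring gate in the juicer's round mouth and let go, so that it rests there on the shut gate. Then take the pusher by its knob and press the lemon through the gate with it, down into the chamber; leave the pusher fully home in the mouth, its collar flat on the rim. Keep the gripper itself off the gate and leave the bowl, the honey jar and the mug where they stand.

Things in the scene. Friction and masses are not known exactly. Their poses are not given: they have to be found in the camera images.
- juicer: low slow juicer, fixed to the worktop: a dark round foot and a clear smoke-grey drum (140 mm across) with a dark rim on top, and a dark motor block behind it. Origin on the worktop below the centre of the mouth, z up; its x axis points from the drum to the motor block, the juice spout points to -x. The rim is flat, 196 mm above the worktop, and nothing of the juicer is higher than 198 mm
- mouth (a point): centre of the juicer's round mouth, level with the flat rim top (196 mm above the worktop). Bore 92 mm across; rim 141 mm outside. The shut gate lies 12 mm below; on the spout side a half-round guide continues the bore to 51 mm below the rim. The chamber is 132 mm across, its floor 134 mm below the rim, with a grey auger cone 9 mm high in the middle. Axes as the juicer's
- gate (a joint): the gate: a slick light green disc, 87 mm across, that closes the mouth 12 mm below the rim. Hinged at the edge nearest the motor block, it swings down into the chamber; a spring shuts it. 0 = shut and level, 1.5 rad = hanging open. It stays shut under the lemon's weight; about 2.5 N at its centre starts to open it; with the pusher home it is held open at about 1.2 to 1.35 rad
- lemon: yellow lemon, 83 mm long (its x axis, lying level at the start) and 58 mm thick, about 0.13 kg, lying on the chopping board. Origin at the lowest point of the lemon as it lies at the start (it turns with the lemon). In any attitude it passes through the bore
- lemon_center (a point): centre of the lemon, 29 mm above the board at the start. At rest on the shut gate this point is 17 mm above the rim; once in the chamber it is about 85 to 107 mm below the rim
- pusher: pusher, about 0.3 kg, standing upright on the worktop between the board and the juicer: slick pale grey round stem (87 mm across, 50 mm high, its lowest 12 mm tapered to 68 mm), on it a dark collar (108 mm across, 7 mm thick) and a dark upright round knob (40 mm across, from 57 to 102 mm above the underside). Origin at the centre of the stem's underside, z up along its axis. Pressing it home takes less than 15 N
- collar (a point): centre of the underside of the pusher's collar, 50 mm above the pusher's origin; home, the collar lies flat on the rim, this point coincides with the mouth point and the stem reaches 38 mm below the level of the shut gate
- chop_board: wooden chopping board, fixed, 18 mm thick: a square blade, 214 x 216 mm, its centre 64 mm from the origin along +y, and a handle along -y. Origin at the middle of the whole board's underside. Behind the board a wall cabinet hangs over the worktop, its underside about 0.5 m up and its front at about x = 0.55 m from the robot's axis, from y = 0 to the right
- bowl: white bowl, 113 mm across and 65 mm high, under the juicer's spout; stays where it is. Origin at the centre of its underside
- honey: honey jar with a red lid, 64 mm across and 97 mm high; stays where it is. Origin at the centre of its underside
- cup: beige speckled mug, 83 mm across and 93 mm high, with a handle; stays where it is. Origin at the centre of its underside
There are look-alikes about, which are no part of the job. What is shaped like the lemon but turquoise is not meant.

How it is judged (in metres and radians):
On the way, in this order (a step that is already met when the one before it is completed fails the run):
1. the lemon rests on the shut gate in the mouth, let go (horizontal distance between lemon_center and mouth below 0.035 m and z of lemon_center in the frame of mouth between 0.005 and 0.035 m and value of joint gate below 0.12 rad and contact force between the fingers and lemon below 0.1 N and linear speed of lemon below 0.05 m/s), for 0.2 s.
2. the pusher presses on the lemon and the gate swings open under it (contact force between pusher and lemon above 0.5 N and value of joint gate above 0.3 rad).
3. the whole lemon is below the gate's level (z of lemon_center in the frame of mouth below -0.05 m), for 0.1 s.
At the end, for the whole second after the job is handed in: The lemon lies at rest in the juicer's chamber, its centre more than 50 mm below the rim and within 60 mm of the mouth's axis; the pusher stands at rest in the mouth, upright within 0.06 rad, its collar within 4 mm of the rim top and 10 mm of the mouth's centre (z of lemon_center in the frame of mouth below -0.05 m and horizontal distance between lemon_center and mouth below 0.06 m and z of collar in the frame of mouth below 0.004 m and horizontal distance between collar and mouth below 0.01 m and angle between pusher's own z axis and vertical below 0.06 rad and linear speed of pusher below 0.02 m/s and linear speed of lemon below 0.03 m/s); the robot touches nothing.
It fails at once if the gripper's fingers touch the gate (contact force between the fingers and gate above 0.3 N).
It fails at once if the bowl is moved more than 20 mm (distance of bowl from where it was at the start of the episode above 0.02 m).
It fails at once if the honey jar is moved more than 20 mm or tipped (distance of honey from where it was at the start of the episode above 0.02 m or angle between honey's own z axis and vertical above 0.3 rad).
It fails at once if the mug is moved more than 20 mm or tipped (distance of cup from where it was at the start of the episode above 0.02 m or angle between cup's own z axis and vertical above 0.3 rad).
It also fails if it takes over 61 s, if anything falls off the work surface, if the arm or the gripper's body presses on something with over 40 N, if the wrist force passes 120 N, or if a joint passes its speed limit or range.

### The arm

A 7-joint arm with a two-finger parallel gripper is mounted at the origin on a cart in front of the work surface, level with it; the furniture and walls round the work are solid. World frame = base frame: x ahead of the robot, y to its left, z up, the work surface at z = 0. Lengths are in mm, angles in rad, forces in N, time in s.
With the tool pointing down it reaches from about 425 to 875 mm from the base axis. Payload 9.9 kg.
Tool frame: the origin (TCP) lies on the centre line of the jaws, within the pads' length; the fingertips stand arm.tcp_to_tips ahead of it and the grasp point (between the pads) lies 3 mm ahead of it (arm.tcp_to_tips is the distance from the TCP to the fingertips, in mm); z points along the fingers, y is the direction in which the jaws open and shut (so a half turn about z gives the same grasp; the last joint's range is limited). The gripper opens to 85 mm and grips with 20 to 120 N. Pads are 22 mm wide; open, the fingers measure 114 mm over their backs; the gripper's body (76 mm by 85 mm) begins 54 mm behind the grasp point. The pads swing forward as they close: fully open they stand 13 mm farther back than shut.
Start: joints at [-1.323, 0.576, 0.025, 1.437, -0.015, 1.129, -0.057], TCP at [219.871, 638.19, 253.289] pointing down, gripper open.
Joint ranges: [-2.76, 2.76], [-0.34, 2.15], [-1.52, 1.57], [0.19, 2.46], [-1.09, 4.23], [0.17, 1.99], [-2.82, 2.82]. Speed limits (rad/s): [2.22, 2.22, 3.01, 3.01, 3.14, 3.14, 3.14].

### API

Orientations are given as a unit quaternion [x, y, z, w].
In Python, from station import arm, viewer, close_job gives the robot as it stands. The module is installed in compiled form; this text tells all that it offers.
- The arm moves only by the tool send_rows, never from a script. Its argument "moves" is a list of rows, each a list of 7 numbers: the finger opening in m, from 0 to 0.0854, then the shift along the tool's x, y, z in m, then the turn, a rotation vector about the tool's x, y, z in rad. A call has 1 to 5 rows; each row is the pose to reach, as a shift and turn from the pose commanded when the call began, along the tool's axes at that moment; what a row does not reach only later rows make up. A row lasts 1/10 s, in which the tool goes at most 50 mm and 8.59 degrees, less where a joint would pass 70% of its speed; a pose out of reach is approached as far as the arm can. A call with a gripper value outside its range is refused whole. The fingers move at their own pace and stop on an object; "newtons" is the grip in N (left out, the last holds). Time passes only in rows, so rows that repeat a pose let the fingers close. It gives the time, the measured TCP pose, the force and the opening at its end, in the units of the state.
- arm.observe(): the state, without advancing time (a new reading comes with each control period).
- viewer.get_image(name): name is "scene" or "side" or "wrist"; returns (picture, depth): 400x640x3 uint8, red, green, blue; 400x640 float32, mm along the optical axis (not along the pixel's ray), 0 where there is no reading.
- viewer.calibration(name): a dict with "mtx" (3x3 intrinsics, pixels), "R" (3x3) and "t" (3): a world point X has camera coordinates R X + t. Camera axes: x right, y down, z forward; pixel columns grow to the right and rows downward; lengths in mm; the calibration is good to about 2 mm. A picture is of the moment at which its call begins: read the wrist's pose just before it. calibration takes no time and is no camera call; for the wrist camera it gives the pose at the moment of the call.
- close_job(): hands the job in, once; it reports no verdict.
The state is a dict: "t": time; "qpos": joint angles; "joint_velocities": joint speeds; "joint_efforts": joint torques, N m; "tcp_pos": TCP position; "ee_rot": TCP orientation; "contact_force": force on the tool from outside, world axes, zero at the start; "moment": the same for the moment, N m; "gripper_width": finger opening in mm.
Only numpy, scipy, OpenCV 4.12 (cv2) and the standard library are available. Lean on these libraries where they do the work, as an engineer would, in place of code of your own. Each camera call takes 0.05 s, during which the arm holds its last target. There are 200 camera calls.

## Working session

There is one attempt and no reset: what is moved stays moved. The work goes in short steps, Python scripts to look and compute and a tool call to move; the robot and the scene stay as the last step left them, time stands still between calls to the robot, and variables do not carry over. Pictures are saved under pics/ and viewed, on a budget of 10 in all, crops included, one or two more only if the job needs it, and the job is handed in when it is done.

Besides the shell and the picture viewer there is one more tool, called after "Request:" in YAML: its name, and indented under it one key for each argument. send_rows: Moves the arm, as the interface text tells. Its arguments: {"type":"object","properties":{"moves":{"type":"array"},"newtons":{"type":"number"}},"required":["moves"]}

```bash
mkdir -p pics; cat > h.py <<'E'
import numpy as np, cv2
from station import arm, viewer, close_job
def snap(n,tag):
    c=viewer.calibration(n); im,d=viewer.get_image(n)
    cv2.imwrite(f'pics/{tag}.png',im[:,:,::-1]); np.savez(f'pics/{tag}.npz',im=im,d=d,**{k:np.array(c[k]) for k in('mtx','R','t')}); return im,d,c
def cloud(d,c):
    v,u=np.indices(d.shape); K=np.array(c['mtx']);R=np.array(c['R']);t=np.array(c['t']).ravel()
    p=np.stack([(u-K[0,2])/K[0,0]*d,(v-K[1,2])/K[1,1]*d,d],-1)
    return (p-t)@R
E
python3 - <<'E'
from h import *
print(arm.observe(),arm.tcp_to_tips)
a=snap('scene','s0')[0];b=snap('side','d0')[0]
for n in('scene','side','wrist'):
    c=viewer.calibration(n);R=np.array(c['R']);print(n,-R.T@np.array(c['t']).ravel(),R[2],np.array(c['mtx'])[0])
E
```

```text
{'t': 0.0, 'qpos': array([-1.32279119,  0.57653381,  0.02481925,  1.43793635, -0.01497552,
        1.12899518, -0.05645621]), 'joint_velocities': array([ 0.00119282,  0.00221639, -0.00098957, -0.00097686, -0.00010488,
       -0.00014052, -0.00018929]), 'joint_efforts': array([ 6.64227082e-05, -7.65753865e+01,  2.25018784e+00, -2.85979432e+01,
        1.52748765e-02,  1.25226183e-02, -2.05648900e-05]), 'tcp_pos': array([219.72882644, 637.78069152, 252.43092884]), 'ee_rot': array([ 1.65088852e-01,  9.86278337e-01, -8.39279629e-04, -9.12529693e-05]), 'contact_force': array([ 0.12502652, -0.61466648,  0.12435588]), 'moment': array([-0.0162778 ,  0.04167181,  0.02100162]), 'gripper_width': 85.38182041233874} 22.0
scene [-492.89442549 -621.39386704  971.42413057] [ 0.71685813  0.39549954 -0.57419034] [372.24818818   0.         319.24685815]
side [  530.99754225 -1380.72290268  1310.63302901] [ 0.00221855  0.74643816 -0.66545109] [496.85090806   0.         316.42259583]
wrist [149.13561319 663.33038577 372.70443279] [ 0.279015   -0.09794464 -0.95527874] [313.73734885   0.         315.13491979]
```

View pics/s0.png

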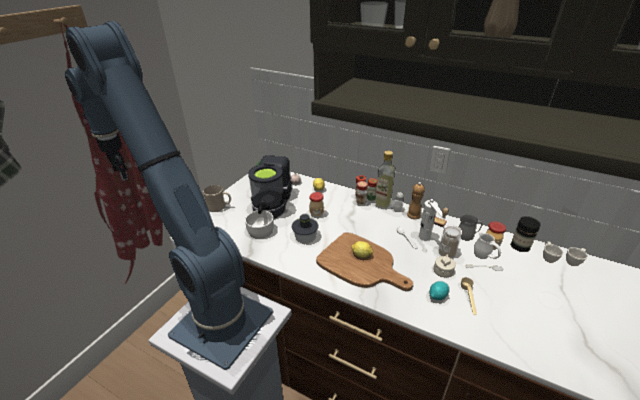

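View pics/d0.png

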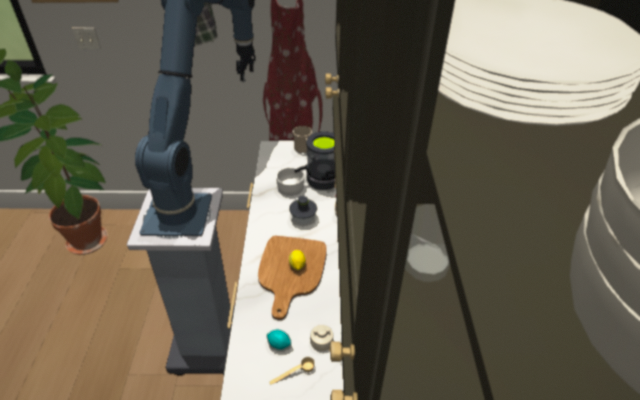

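The scene view shows the juicer with its green gate at (264,174), the bowl at (260,224), the pusher at (305,230), the honey jar at (316,205), the mug at (213,198) and the lemon on the board at (362,250). The side view shows the gate at (325,144), the pusher at (303,210) and the lemon at (297,260). Next I'll measure them.

```bash
cat > m.py <<'E'
from h import *
def load(t):
    z=np.load(f'pics/{t}.npz');return z['im'],z['d'],z
def comps(mask,P,d,minA=15):
    n,l,s,ce=cv2.connectedComponentsWithStats(mask.astype(np.uint8))
    for i in range(1,n):
        if s[i,4]>=minA:
            q=P[(l==i)&(d>0)]; 
            if len(q): print('  px',ce[i].round(1),'A',s[i,4],'med',np.median(q,0).round(1),'min',np.percentile(q,3,axis=0).round(),'max',np.percentile(q,97,axis=0).round())
E
python3 - <<'E'
from m import *
for t in('s0','d0'):
    im,d,z=load(t);P=cloud(d,z);h=cv2.cvtColor(im,cv2.COLOR_RGB2HSV);H,S,V=cv2.split(h)
    W=(P[...,0]>200)&(P[...,0]<850)&(P[...,1]>-600)&(P[...,1]<900)&(P[...,2]>-20)&(P[...,2]<300)
    print(t,'yellow');comps((H>22)&(H<32)&(S>170)&(V>110)&W,P,d)
    print('green');comps((H>33)&(H<50)&(S>120)&W,P,d)
    print('red');comps(((H<6)|(H>174))&(S>130)&W&(P[...,2]>60),P,d)
    print('rim z190-200');comps(W&(abs(P[...,2]-196)<6),P,d,30)
    print('collar 45-65/knob');comps(W&(V<90)&(abs(P[...,2]-57)<6),P,d,15);comps(W&(V<90)&(abs(P[...,2]-102)<5),P,d,8)
    print('bowl/any z>60');comps(W&(P[...,2]>40),P,d,60)
E
```

```text
s0 yellow
green
  px [265.1 172.9] A 152 med [566.5 215.8 186.9] min [526. 180. 175.] max [602. 259. 197.]
red
  px [359.9 178.9] A 35 med [829.  -98.1 106.2] min [ 817. -119.   90.] max [848. -81. 110.]
  px [371.5 184.3] A 26 med [ 824.1 -157.9   95.3] min [ 819. -172.   89.] max [ 829. -141.  106.]
  px [361.6 187.8] A 25 med [ 778.5 -130.9   96.5] min [ 770. -145.   90.] max [ 790. -111.  103.]
  px [316.2 196.7] A 93 med [623.5   9.3  98.7] min [603. -14.  89.] max [655.  31. 103.]
rim z190-200
  px [264.9 172.6] A 352 med [552.  209.1 197.6] min [493. 146. 191.] max [620. 274. 201.]
  px [386.3 169. ] A 61 med [ 808.1 -223.3  196.2] min [ 799. -245.  190.] max [ 839. -188.  201.]
collar 45-65/knob
  px [288.2 186.4] A 19 med [687.4 193.   54.9] min [658. 182.  52.] max [736. 207.  59.]
  px [212.5 192.2] A 15 med [492.9 465.9  60.6] min [475. 452.  53.] max [504. 473.  62.]
  px [362.2 195.5] A 22 med [ 776.9 -136.    55.3] min [ 771. -148.   52.] max [ 793. -114.   62.]
  px [215.1 200.7] A 37 med [442.7 404.9  56.8] min [428. 396.  52.] max [476. 437.  62.]
  px [275.4 206.2]
[... 2854 characters left out ...]
.] max [505. 188. 106.]
  px [325.7 171.7] A 84 med [579.6 143.2 102.2] min [515. 116.  97.] max [603. 166. 107.]
  px [302.5 199.6] A 40 med [484.1 -25.6 102.4] min [471. -37.  98.] max [500. -10. 106.]
bowl/any z>60
  px [312.4 157.5] A 2030 med [524.8 168.4 103.9] min [391. 112.  43.] max [597. 471. 200.]
  px [302.8 207.3] A 495 med [485.9 -30.4  60.3] min [438. -67.  52.] max [530.  16. 104.]
  px [297.  258.8] A 265 med [ 472.  -282.    68.1] min [ 447. -303.   46.] max [ 495. -247.   81.]
  px [321.5 333.7] A 339 med [ 553.5 -556.5   46.1] min [ 524. -581.   41.] max [ 580. -522.   62.]
  px [278.2 336.9] A 298 med [ 426.2 -569.4   52.6] min [ 397. -587.   41.] max [ 454. -546.   62.]
```

```bash
cat >> m.py <<'E'
def rayplane(px,z,c):
    K=np.array(c['mtx']);R=np.array(c['R']);t=np.array(c['t']).ravel()
    r=np.linalg.solve(K,np.c_[px,np.ones(len(px))].T).T@R;o=-R.T@t
    return (o+r*((z-o[2])/r[:,2])[:,None])[:,:2]
def row(dw,q=None):
    "world shift mm -> tool shift"
    from scipy.spatial.transform import Rotation as Ro
    return Ro.from_quat(arm.observe()['ee_rot'] if q is None else q).inv().apply(dw).round(1)
E
python3 - <<'E'
from m import *
for t,c in(('s0',(362,249)),('d0',(297,259))):
    im,d,z=load(t);P=cloud(d,z);H,S,V=cv2.split(cv2.cvtColor(im,cv2.COLOR_RGB2HSV))
    print(im[c[1],c[0]],H[c[1],c[0]],S[c[1],c[0]])
    m=(P[...,2]>32)&(np.hypot(P[...,0]-467,P[...,1]+272)<70)
    q=P[m][:,:2]
    hull=cv2.minAreaRect(q.astype(np.float32));print(q.shape,hull)
    # top cap
    k=P[m&(P[...,2]>55)][:,:2];w,v=np.linalg.eigh(np.cov(k.T));print(k.mean(0),w,v[:,1],np.degrees(np.arctan2(v[1,1],v[0,1])))
print(row([280,-390,50]))
E
```

```text
[192 182  95] 27 129
(259, 2) ((461.435791015625, -268.6453552246094), (52.30147933959961, 70.07286071777344), 34.95840072631836)
[ 458.38125139 -270.24190971] [122.70203054 320.9336103 ] [-0.19153961  0.98148488] 101.04264762282956
[238 213   0] 27 255
(269, 2) ((472.1624450683594, -269.10308837890625), (64.26131439208984, 64.905029296875), 47.55239486694336)
[ 470.86733327 -277.03232892] [193.07805412 248.60955122] [-0.1723962   0.98502769] 99.92716831038715
[-391.8 -277.6  -49.6]
```

Request:
send_rows:
  moves:
    - [0.0854,-0.039,-0.028,-0.008,0,0,0]
    - [0.0854,-0.078,-0.056,-0.016,0,0,0]
    - [0.0854,-0.117,-0.084,-0.024,0,0,0]
    - [0.0854,-0.156,-0.112,-0.032,0,0,0]
    - [0.0854,-0.195,-0.14,-0.04,0,0,0]

```text
t: 0.6
tcp_pos: [359.4, 440.4, 293.3]
ee_rot: [0.165, 0.986, -0.0, -0.0]
contact_force: [1.4, -0.4, 0.2]
gripper_width: 85.4
```

Request:
send_rows:
  moves:
    - [0.0854,-0.039,-0.028,0,0,0,0.06]
    - [0.0854,-0.078,-0.056,0,0,0,0.12]
    - [0.0854,-0.117,-0.084,0,0,0,0.18]
    - [0.0854,-0.156,-0.112,0,0,0,0.24]
    - [0.0854,-0.195,-0.139,0,0,0,0.3]

```text
t: 1.1
tcp_pos: [498.4, 245.5, 293.2]
ee_rot: [0.312, 0.95, -0.0, -0.0]
contact_force: [0.3, 0.3, 0.1]
gripper_width: 85.7
```

```bash
python3 - <<'E'
from m import *
o=arm.observe();print(o['qpos'],o['tcp_pos'])
print(row([-10,-230,0]),row([-100,-515,0]))
E
```

```text
[-0.66927845  0.367238    0.18240062  1.70129484 -0.07399549  1.08005006
  0.47274522] [498.35417507 245.50548488 293.22621207]
[-128.2 -191.2    0. ] [-2.246e+02 -4.741e+02  1.000e-01]
```

Request:
send_rows:
  moves:
    - [0.0854,-0.022,-0.043,0,0,0,0.1]
    - [0.0854,-0.044,-0.086,0,0,0,0.2]
    - [0.0854,-0.066,-0.129,0,0,0,0.3]
    - [0.0854,-0.088,-0.172,0,0,0,0.4]
    - [0.0854,-0.11,-0.215,0,0,0,0.5]

```text
t: 1.6
tcp_pos: [458.7, 7.1, 293.2]
ee_rot: [0.538, 0.843, 0.0, -0.0]
contact_force: [1.7, 0.1, 0.4]
gripper_width: 85.1
```

```bash
python3 - <<'E'
from m import *
o=arm.observe();print(o['qpos'],o['tcp_pos'])
print(row(np.array([430,-255,293])-o['tcp_pos']))
snap('wrist','w1')
E
```

```text
[-0.41828818  0.22637898  0.37771745  1.92626131 -0.09821826  1.00672974
  0.43832756] [458.6809148    7.09446984 293.23006225]
[-2.256e+02 -1.365e+02  2.000e-01]
```

Request:
send_rows:
  moves:
    - [0.0854,-0.043,-0.025,0,0,0,0.06]
    - [0.0854,-0.086,-0.05,0,0,0,0.12]
    - [0.0854,-0.129,-0.075,0,0,0,0.18]
    - [0.0854,-0.172,-0.1,0,0,0,0.24]
    - [0.0854,-0.215,-0.125,0,0,0,0.24]

```text
t: 2.15
tcp_pos: [437.4, -240.3, 293.3]
ee_rot: [0.634, 0.774, 0.0, -0.0]
contact_force: [2.0, 0.2, 0.4]
gripper_width: 85.1
```

```bash
python3 - <<'E'
from m import *
o=arm.observe();print(o['qpos'],o['tcp_pos'],o['ee_rot'])
im,d,z=snap('wrist','w2');im,d,z=load('w2');P=cloud(d,z)
H,S,V=cv2.split(cv2.cvtColor(im,cv2.COLOR_RGB2HSV))
m=((H>22)&(H<33)&(S>110)&(V>60)).astype(np.uint8)
cs=sorted(cv2.findContours(m,0,2)[0],key=cv2.contourArea)
c=cs[-1];print(cv2.contourArea(c),[cv2.contourArea(x) for x in cs[-4:]],c.reshape(-1,2).min(0),c.reshape(-1,2).max(0))
q=rayplane(cv2.convexHull(c).reshape(-1,2),47,z).astype(np.float32)
print(cv2.fitEllipse(q),cv2.minAreaRect(q))
R=(P[...,2]>50)&(m>0);print(P[R].mean(0),np.percentile(P[R][:,2],99))
E
```

```text
[ 0.01702533  0.30892778  0.52951163  1.84146423 -0.1793816   1.03852432
  0.81543174] [ 437.36708314 -240.33145082  293.2714188 ] [ 6.33753186e-01  7.73535320e-01  7.67816455e-05 -4.74811491e-05]
2196.0 [2196.0] [312 168] [358 232]
((469.286865234375, -269.7718505859375), (56.9925422668457, 79.76322174072266), 10.117461204528809) ((469.28955078125, -269.8238525390625), (65.28953552246094, 67.90169525146484), 50.67384338378906)
[ 466.6592184  -261.45455924   68.90321453] 77.14331577554532
```

View pics/w2.png

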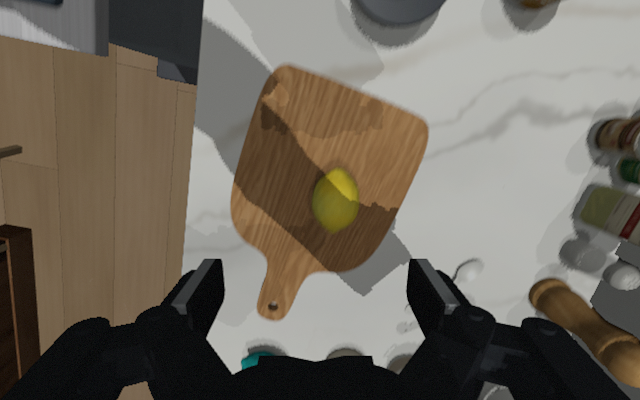

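The wrist view shows the lemon at (335,200), between the open jaws and with its axis across them. It measures (469,-270), with its long axis at about 100 deg.

Request:
send_rows:
  moves:
    - [0.0854,-0.035,0.026,0,0,0,0.02]
    - [0.0854,-0.035,0.026,0.048,0,0,0.02]
    - [0.0854,-0.035,0.026,0.096,0,0,0.02]
    - [0.0854,-0.035,0.026,0.144,0,0,0.02]
    - [0.0854,-0.035,0.026,0.19,0,0,0.02]

```text
t: 2.7
tcp_pos: [470.1, -267.3, 101.3]
ee_rot: [0.641, 0.768, -0.0, -0.0]
contact_force: [1.4, -0.6, -0.7]
gripper_width: 85.3
```

```bash
python3 - <<'E'
from m import *
o=arm.observe();print(o['tcp_pos'],row(np.array([469.5,-270,55])-o['tcp_pos']))
E
```

```text
[ 470.05394054 -267.29366683  101.29194088] [-2.6 -1.  46.3]
```

Request:
send_rows:
  moves:
    - [0.0854,-0.003,-0.001,0.024,0,0,0]
    - [0.0854,-0.003,-0.001,0.047,0,0,0]
    - [0.0854,-0.003,-0.001,0.047,0,0,0]
    - [0.04,-0.003,-0.001,0.047,0,0,0]
    - [0.04,-0.003,-0.001,0.047,0,0,0]
  newtons: 25

```text
t: 3.2
tcp_pos: [470.4, -271.3, 57.5]
ee_rot: [0.641, 0.768, 0.0, 0.001]
contact_force: [-2.1, -0.5, 2.4]
gripper_width: 59.1
```

Request:
send_rows:
  moves:
    - [0.04,0,0,0,0,0,0]
    - [0.04,0,0,0,0,0,0]
    - [0.04,0,0,0,0,0,0]
    - [0.04,0,0,-0.02,0,0,0]
    - [0.04,0,0,-0.05,0,0,0]

```text
t: 3.7
tcp_pos: [469.3, -270.6, 106.7]
ee_rot: [0.641, 0.768, -0.0, -0.001]
contact_force: [0.6, -0.1, -1.2]
gripper_width: 54.8
```

Request:
send_rows:
  moves:
    - [0.04,0,0,-0.048,0,0,0]
    - [0.04,0,0,-0.096,0,0,0]
    - [0.04,0,0,-0.144,0,0,0]
    - [0.04,0.03,0,-0.18,0,0,0]
    - [0.04,0.075,0.01,-0.19,0,0,0]

```text
t: 4.2
tcp_pos: [466.2, -198.4, 301.3]
ee_rot: [0.643, 0.766, 0.001, 0.004]
contact_force: [1.2, 0.9, -1.9]
gripper_width: 55.2
```

Request:
send_rows:
  moves:
    - [0.04,0.045,0.005,0,0,0,0]
    - [0.04,0.045,0.005,0,0,0,0]

```text
t: 4.4
tcp_pos: [463.4, -143.8, 297.2]
ee_rot: [0.638, 0.77, 0.002, -0.001]
contact_force: [-0.1, -0.0, -1.1]
gripper_width: 55.1
```

```bash
python3 - <<'E'
from m import *
o=arm.observe();print(o['tcp_pos'],o['qpos'],o['gripper_width'],o['contact_force'])
snap('wrist','w3')
im,d,z=load('w3');P=cloud(d,z)
H,S,V=cv2.split(cv2.cvtColor(im,cv2.COLOR_RGB2HSV))
R=(P[...,2]>98)&(P[...,2]<107)&(np.hypot(P[...,0]-480,P[...,1]+24)<40)
print('knob',R.sum());q=P[R][:,:2].astype(np.float32)
if len(q)>5: print(cv2.minEnclosingCircle(q),q.mean(0))
R=(P[...,2]>52)&(P[...,2]<62)&(np.hypot(P[...,0]-480,P[...,1]+24)<75);q=P[R][:,:2].astype(np.float32)
print('collar',R.sum(),cv2.minEnclosingCircle(q))
E
```

```text
[ 463.36474844 -143.81672667  297.23806305] [-0.19832227  0.28183357  0.53578081  1.86609402 -0.17040132  1.03771936
  0.59479723] 55.12723397086658 [-0.11398169 -0.00123306 -1.13613001]
knob 1464
((482.63140869140625, -17.447757720947266), 19.447418212890625) [482.55167  -17.432316]
collar 7010 ((482.8662414550781, -17.470081329345703), 53.94669723510742)
```

View pics/w3.png

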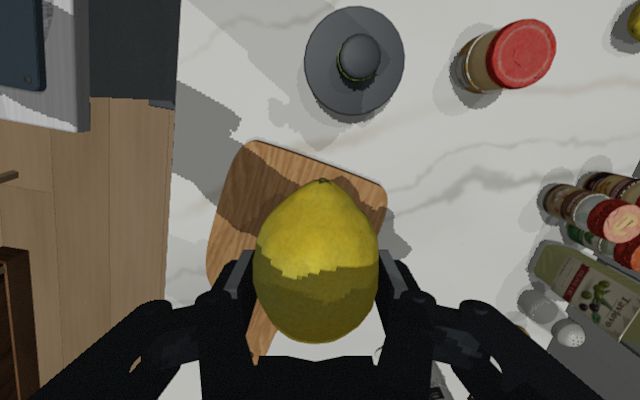

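The wrist view shows the lemon held centred between the pads at (318,262), the pusher knob at (360,57) and the honey lid at (523,53).

Request:
send_rows:
  moves:
    - [0.04,0.044,0.018,0,0,0,0]
    - [0.04,0.088,0.036,0,0,0,0]
    - [0.04,0.132,0.054,0,0,0,0]
    - [0.04,0.176,0.072,0,0,0,0]
    - [0.04,0.22,0.09,0,0,0,0]

```text
t: 4.95
tcp_pos: [512.9, 82.7, 297.0]
ee_rot: [0.642, 0.767, 0.0, 0.001]
contact_force: [1.2, -0.3, -1.7]
gripper_width: 55.2
```

Request:
send_rows:
  moves:
    - [0.04,0,0,0,0,0,0]
    - [0.04,0,0,0,0,0,0]
    - [0.04,0,0,0,0,0,0]

```text
t: 5.25
tcp_pos: [512.5, 80.1, 296.6]
ee_rot: [0.642, 0.767, -0.0, 0.0]
contact_force: [-0.0, -0.4, -1.4]
gripper_width: 54.8
```

```bash
cat > mouth.py <<'E'
import sys
from m import *
o=arm.observe();print(o['tcp_pos'],o['qpos'].round(2),o['ee_rot'].round(4),o['gripper_width'],o['contact_force'])
T=sys.argv[1];snap('wrist',T)
im,d,z=load(T);P=cloud(d,z)
H,S,V=cv2.split(cv2.cvtColor(im,cv2.COLOR_RGB2HSV))
R=(abs(P[...,2]-196)<4)&(np.hypot(P[...,0]-560,P[...,1]-211)<95);q=P[R][:,:2].astype(np.float32)
print('rim',R.sum(),np.median(P[R][:,2]),cv2.minEnclosingCircle(q),q.min(0),q.max(0))
g=((H>33)&(H<55)&(S>110)&(V>50)).astype(np.uint8)
cs=sorted(cv2.findContours(g,0,2)[0],key=cv2.contourArea)
c=cs[-1];print('gate',cv2.fitEllipse(rayplane(c.reshape(-1,2),184,z).astype(np.float32)),P[g>0][:,2].min(),np.median(P[g>0][:,2]))
l=((H>22)&(H<32)&(S>110)&(V>50)&(d<350)).astype(np.uint8)
cs=sorted(cv2.findContours(l,0,2)[0],key=cv2.contourArea)
print('lemon',cv2.fitEllipse(rayplane(cs[-1].reshape(-1,2),o['tcp_pos'][2]-8,z).astype(np.float32)))
E
python3 mouth.py w4
```

```text
[512.5069316   80.11191091 296.57177733] [-0.58  0.33  0.46  1.79 -0.17  1.06  0.12] [ 6.420e-01  7.667e-01 -2.000e-04  4.000e-04] 54.832483362893335 [-0.01717666 -0.36006705 -1.42228826]
rim 13024 195.69278491350696 ((561.3085327148438, 212.41856384277344), 70.47966766357422) [490.90555 142.78516] [631.0699  240.60799]
gate ((560.7154541015625, 211.8043212890625), (83.09255981445312, 87.01184844970703), 98.05178833007812) 60.20434858472411 183.93884522731676
lemon ((513.2134399414062, 84.17036437988281), (57.5917854309082, 82.04603576660156), 8.219073295593262)
```

View pics/w4.png

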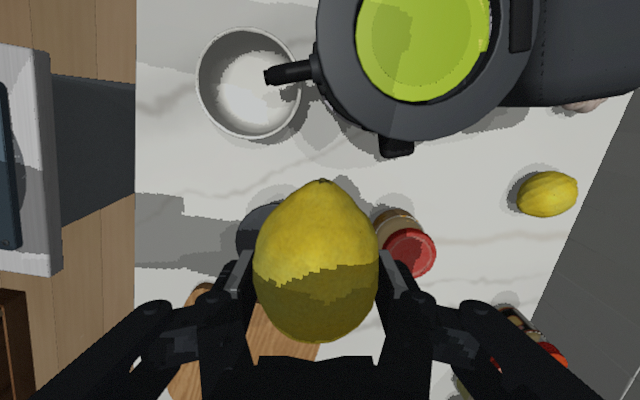

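The wrist view shows the shut gate at (425,40), the bowl at (248,83), and the lemon still held. The mouth measures (561,212).

Request:
send_rows:
  moves:
    - [0.04,0.04,0.024,0,0,0,0]
    - [0.04,0.08,0.048,0,0,0,0]
    - [0.04,0.12,0.071,0,0,0,0]
    - [0.04,0.12,0.071,0.03,0,0,0]
    - [0.04,0.12,0.071,0.06,0,0,0]

```text
t: 5.8
tcp_pos: [561.9, 212.8, 235.9]
ee_rot: [0.641, 0.768, 0.001, 0.001]
contact_force: [-0.7, -0.9, -0.9]
gripper_width: 55.0
```

Request:
send_rows:
  moves:
    - [0.04,0,0,0,0,0,0]
    - [0.04,0,0,0.004,0,0,0]
    - [0.04,0,0,0.008,0,0,0]
    - [0.04,0,0,0.012,0,0,0]
    - [0.04,0,0,0.012,0,0,0]

```text
t: 6.3
tcp_pos: [561.1, 212.7, 224.7]
ee_rot: [0.641, 0.767, 0.0, 0.0]
contact_force: [-0.4, 0.8, -2.1]
gripper_width: 54.7
```

Request:
send_rows:
  moves:
    - [0.04,0,0,0.0015,0,0,0]
    - [0.04,0,0,0.003,0,0,0]
    - [0.04,0,0,0.003,0,0,0]

```text
t: 6.6
tcp_pos: [561.3, 212.7, 221.6]
ee_rot: [0.641, 0.767, 0.0, 0.0]
contact_force: [-0.5, -0.6, 2.7]
gripper_width: 55.0
```

```bash
python3 - <<'E'
from m import *
snap('scene','s1');snap('side','d1')
o=arm.observe();print(o['tcp_pos'],o['contact_force'],o['gripper_width'])
for t in('s1','d1'):
    im,d,z=load(t);P=cloud(d,z);H,S,V=cv2.split(cv2.cvtColor(im,cv2.COLOR_RGB2HSV))
    W=(np.hypot(P[...,0]-561,P[...,1]-212)<60)&(P[...,2]>140)&(P[...,2]<300)
    print(t);comps((H>20)&(H<32)&(S>110)&W,P,d,5);comps((H>33)&(H<50)&(S>110)&W,P,d,5)
E
```

```text
[561.3089422  212.78464091 221.68849946] [-0.32620157 -0.50515187  2.02014389] 54.91955755197018
s1
  px [267.4 167.6] A 99 med [553.8 193.3 225. ] min [537. 180. 198.] max [575. 210. 245.]
  px [256.8 168.8] A 20 med [535.8 234.4 217.9] min [532. 225. 191.] max [561. 257. 226.]
  px [265.5 174.9] A 64 med [550.9 203.5 183.7] min [515. 179. 180.] max [598. 248. 198.]
d1
  px [324.1 136.8] A 196 med [562.2 197.  229.3] min [539. 179. 192.] max [589. 226. 245.]
  px [322.7 144.7] A 98 med [551.4 203.4 185. ] min [520. 162. 177.] max [598. 235. 203.]
```

Request:
send_rows:
  moves:
    - [0.04,0,0,-0.001,0,0,0]
    - [0.04,0,0,-0.001,0,0,0]
    - [0.065,0,0,-0.001,0,0,0]
    - [0.0854,0,0,-0.001,0,0,0]
    - [0.0854,0,0,-0.001,0,0,0]

```text
t: 7.2
tcp_pos: [560.7, 213.0, 222.1]
ee_rot: [0.641, 0.768, -0.0, -0.0]
contact_force: [-1.2, 0.2, -0.4]
gripper_width: 85.0
```

Request:
send_rows:
  moves:
    - [0.0854,0,0,0,0,0,0]
    - [0.0854,0,0,0,0,0,0]
    - [0.0854,0,0,-0.02,0,0,0]
    - [0.0854,0,0,-0.06,0,0,0]
    - [0.0854,0,0,-0.105,0,0,0]

```text
t: 7.7
tcp_pos: [560.2, 212.7, 327.5]
ee_rot: [0.641, 0.767, -0.001, -0.0]
contact_force: [0.8, 1.3, -0.7]
gripper_width: 85.4
```

```bash
python3 - <<'E'
from m import *
snap('scene','s2');snap('side','d2');snap('wrist','w5')
o=arm.observe();print(o['tcp_pos'],o['contact_force'],o['gripper_width'])
for t in('s2','d2','w5'):
    im,d,z=load(t);P=cloud(d,z);H,S,V=cv2.split(cv2.cvtColor(im,cv2.COLOR_RGB2HSV))
    W=(np.hypot(P[...,0]-561,P[...,1]-212)<60)&(P[...,2]>140)&(P[...,2]<300)
    print(t);comps((H>20)&(H<32)&(S>110)&W,P,d,5);comps((H>33)&(H<50)&(S>110)&W,P,d,5)
E
```

```text
[562.30559275 212.92130762 330.25534285] [-0.54292398 -0.32436334 -0.09999196] 85.37769625624495
s2
  px [263.5 167.4] A 197 med [546.4 205.9 226.6] min [531. 181. 195.] max [569. 242. 244.]
  px [265.4 174.6] A 74 med [548.2 201.  187.3] min [514. 176. 184.] max [593. 250. 201.]
d2
  px [324.1 136.3] A 198 med [562.2 197.6 230.4] min [539. 179. 190.] max [589. 233. 244.]
  px [322.4 144.4] A 119 med [551.  199.8 187.9] min [520. 160. 181.] max [598. 244. 202.]
w5
  px [311.6 197.1] A 5322 med [560.2 225.7 234.8] min [537. 192. 218.] max [584. 254. 242.]
  px [276.3 183.7] A 1118 med [528.7 217.1 183.8] min [518. 179. 170.] max [547. 252. 185.]
  px [348.1 183.9] A 836 med [595.4 230.2 183.7] min [569. 197. 182.] max [605. 254. 212.]
```

View pics/w5.png

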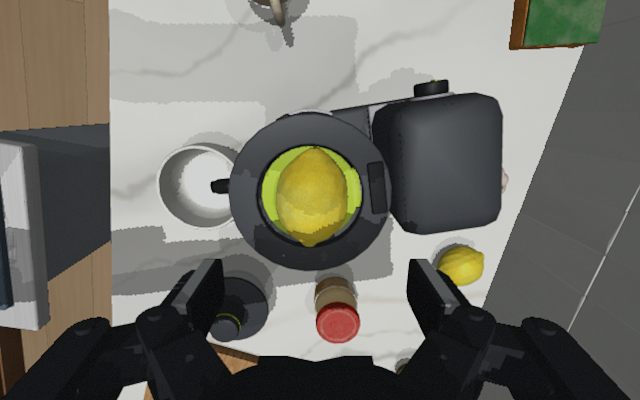

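The wrist view shows the lemon resting centred on the shut gate at (312,197), let go. Next is the pusher.

Request:
send_rows:
  moves:
    - [0.0854,-0.042,-0.024,0,0,0,0]
    - [0.0854,-0.085,-0.048,0,0,0,0]
    - [0.0854,-0.127,-0.072,0,0,0,0]
    - [0.0854,-0.17,-0.096,0,0,0,0]
    - [0.0854,-0.212,-0.12,0,0,0,0]

```text
t: 8.35
tcp_pos: [479.2, -18.7, 326.4]
ee_rot: [0.641, 0.768, -0.0, -0.0]
contact_force: [1.1, -1.0, 0.7]
gripper_width: 85.1
```

Request:
send_rows:
  moves:
    - [0.0854,0,0,0.04,0,0,0]
    - [0.0854,0,0,0.08,0,0,0]
    - [0.0854,0,0,0.12,0,0,0]
    - [0.0854,0,0,0.12,0,0,0]
    - [0.0854,0,0,0.12,0,0,0]

```text
t: 8.85
tcp_pos: [480.2, -17.3, 207.3]
ee_rot: [0.641, 0.767, -0.001, -0.001]
contact_force: [-0.5, 0.7, 1.2]
gripper_width: 85.3
```

```bash
python3 - <<'E'
from m import *
o=arm.observe();snap('wrist','w6');print(o['tcp_pos'],o['ee_rot'],o['qpos'].round(2))
im,d,z=load('w6');P=cloud(d,z)
for zz,r in((102,40),(57,70)):
    R=(abs(P[...,2]-zz)<4)&(np.hypot(P[...,0]-482,P[...,1]+18)<r);q=P[R][:,:2].astype(np.float32);print(zz,len(q),cv2.minEnclosingCircle(q),q.mean(0))
R=(abs(P[...,2]-102)<4)&(np.hypot(P[...,0]-482,P[...,1]+18)<40)
c=cv2.findContours(R.astype(np.uint8),0,2)[0];c=max(c,key=cv2.contourArea)
e=cv2.fitEllipse(rayplane(c.reshape(-1,2),102,z).astype(np.float32));print(e)
print(row(np.r_[e[0],88]-o['tcp_pos']))
E
```

```text
[480.24716985 -17.30337368 207.27113909] [ 6.41240856e-01  7.67338841e-01 -9.25033082e-04 -6.41390125e-04] [-0.4   0.38  0.46  2.01 -0.23  0.81  0.38]
102 1885 ((482.806640625, -16.48200035095215), 19.627256393432617) [482.64496  -15.646386]
57 8409 ((482.9008483886719, -16.894262313842773), 53.905052185058594) [481.92056  -11.150805]
((482.7054748535156, -15.81093978881836), (37.308067321777344, 37.708412170410156), 10.296340942382812)
[  1.1   2.6 119.3]
```

Request:
send_rows:
  moves:
    - [0.0854,0,0.003,0.03,0,0,0]
    - [0.0854,0,0.003,0.06,0,0,0]
    - [0.0854,0,0.003,0.09,0,0,0]
    - [0.0854,0,0.003,0.117,0,0,0]
    - [0.0854,0,0.003,0.117,0,0,0]
  newtons: 60

```text
t: 9.4
tcp_pos: [483.5, -16.3, 89.6]
ee_rot: [0.641, 0.768, -0.0, -0.001]
contact_force: [-0.3, -0.3, 0.1]
gripper_width: 85.4
```

Request:
send_rows:
  moves:
    - [0.03,0,0,0,0,0,0]
    - [0.03,0,0,0,0,0,0]
    - [0.03,0,0,0,0,0,0]
    - [0.03,0,0,0,0,0,0]
    - [0.03,0,0,0,0,0,0]

```text
t: 9.9
tcp_pos: [484.2, -16.6, 91.8]
ee_rot: [0.641, 0.767, 0.001, 0.001]
contact_force: [-2.0, 0.2, 12.1]
gripper_width: 38.7
```

Request:
send_rows:
  moves:
    - [0.03,0,0,0,0,0,0]
    - [0.03,0,0,-0.04,0,0,0]
    - [0.03,0,0,-0.09,0,0,0]
    - [0.03,0,0,-0.14,0,0,0]
    - [0.03,0,0,-0.19,0,0,0]

```text
t: 10.4
tcp_pos: [482.8, -16.8, 282.8]
ee_rot: [0.641, 0.767, -0.0, 0.0]
contact_force: [1.8, 0.5, -3.0]
gripper_width: 38.7
```

Request:
send_rows:
  moves:
    - [0.03,0,0,-0.04,0,0,0]
    - [0.03,0,0,-0.08,0,0,0]
    - [0.03,0,0,-0.08,0,0,0]
    - [0.03,0,0,-0.08,0,0,0]

```text
t: 10.8
tcp_pos: [483.3, -16.5, 360.8]
ee_rot: [0.641, 0.768, 0.001, 0.0]
contact_force: [-0.6, 0.6, -3.3]
gripper_width: 38.7
```

```bash
python3 - <<'E'
from m import *
o=arm.observe();print(o['tcp_pos'],o['ee_rot'].round(4),o['gripper_width'],o['contact_force'],o['moment'])
im,d,z=(snap('wrist','w7'),load('w7'))[1];P=cloud(d,z)
snap('scene','s3');snap('side','d3')
t=o['tcp_pos']
for n in('w7','s3','d3'):
    im,d,z=load(n);P=cloud(d,z);H,S,V=cv2.split(cv2.cvtColor(im,cv2.COLOR_RGB2HSV))
    W=(np.hypot(P[...,0]-t[0],P[...,1]-t[1])<75)&(P[...,2]>t[2]-110)&(P[...,2]<t[2]-23)
    q=P[W]; print(n,len(q),np.percentile(q,[1,50,99],axis=0).round(1).tolist())
    R=W&(abs(P[...,2]-(t[2]-33))<8)
    if R.sum()>5: print(' collar',cv2.minEnclosingCircle(P[R][:,:2].astype(np.float32)),np.percentile(P[R][:,2],[5,50,95]))
print(row(np.array([561,212,360])-t))
E
```

```text
[483.28919943 -16.53572315 360.81136052] [6.410e-01 7.676e-01 8.000e-04 3.000e-04] 38.73151881709789 [-0.55998361  0.61773489 -3.3270302 ] [ 0.01366848  0.01596012 -0.00792566]
w7 15778 [[432.6, -57.0, 323.6], [476.1, 6.7, 326.1], [533.8, 35.5, 334.7]]
 collar ((483.3948059082031, -16.542926788330078), 53.970909118652344) [324.4858717 326.0623008 327.6462769]
s3 526 [[429.7, -68.6, 275.6], [456.4, -33.3, 325.5], [529.5, 30.4, 334.6]]
 collar ((479.17901611328125, -18.55489158630371), 55.18385314941406) [323.88682239 327.17975428 330.32916079]
d3 555 [[434.4, -69.9, 275.9], [485.3, -44.9, 324.7], [533.5, 14.7, 335.4]]
 collar ((483.1272888183594, -19.936077117919922), 56.025306701660156) [321.39391566 326.49854435 331.48175013]
[211.  117.2   0.5]
```

View pics/w7.png

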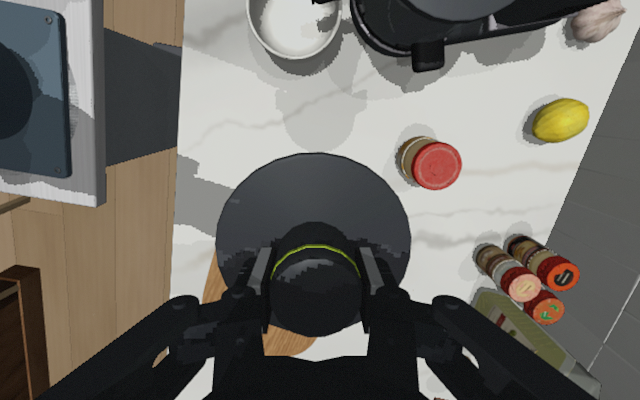

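The wrist view shows the knob held between the pads at (315,280), with the collar level. Now I'll carry it over the mouth.

Request:
send_rows:
  moves:
    - [0.03,0.042,0.023,0,0,0,0]
    - [0.03,0.084,0.047,0,0,0,0]
    - [0.03,0.126,0.07,0,0,0,0]
    - [0.03,0.168,0.094,0,0,0,0]
    - [0.03,0.211,0.117,0,0,0,0]

```text
t: 11.45
tcp_pos: [561.1, 213.5, 358.6]
ee_rot: [0.641, 0.767, -0.001, -0.001]
contact_force: [1.2, -0.6, -3.4]
gripper_width: 38.2
```

Request:
send_rows:
  moves:
    - [0.03,0,0,0,0,0,0]
    - [0.03,0,0,0,0,0,0]
    - [0.03,0,0,0,0,0,0]
    - [0.03,0,0,0,0,0,0]
    - [0.03,0,0,0,0,0,0]

```text
t: 11.95
tcp_pos: [561.1, 210.7, 360.5]
ee_rot: [0.642, 0.767, 0.0, -0.0]
contact_force: [0.3, 0.2, -2.9]
gripper_width: 38.5
```

```bash
cat > tilt.py <<'E'
import sys
from m import *
o=arm.observe();t=o['tcp_pos'];print(t,o['contact_force'],o['moment'])
n=sys.argv[1];snap('wrist',n);im,d,z=load(n);P=cloud(d,z)
R=(np.hypot(P[...,0]-t[0],P[...,1]-t[1])<60)&(abs(P[...,2]-t[2]+35)<8)
q=P[R];c=cv2.minEnclosingCircle(q[:,:2].astype(np.float32));print('collar',c)
q=q[np.hypot(q[:,0]-c[0][0],q[:,1]-c[0][1])<51];q=q[(abs(q[:,2]-np.median(q[:,2]))<4)]
A=np.c_[q[:,:2]-c[0],np.ones(len(q))];k=np.linalg.lstsq(A,q[:,2],rcond=None)[0];print('slopes,z',k, 'tcp-topz',t[2]-k[2])
R=(np.hypot(P[...,0]-561,P[...,1]-212)<75)&(abs(P[...,2]-196)<3)&(P[...,2]<t[2]-45)
q=P[R][:,:2].astype(np.float32);print('rim',len(q),cv2.minEnclosingCircle(q) if len(q)>9 else '')
print(row(np.r_[np.array([561,212])-c[0],0]))
E
python3 tilt.py w8
```

```text
[561.09857329 210.69016166 360.45557325] [ 0.34267697  0.2480271  -2.88995553] [-0.04220306 -0.03347403 -0.02575324]
collar ((561.1862182617188, 210.65980529785156), 53.861202239990234)
slopes,z [-2.28979918e-02 -5.73662215e-03  3.25742782e+02] tcp-topz 34.71279096556475
rim 4529 ((560.0517578125, 217.6529541015625), 69.80816650390625)
[1.4 0.1 0. ]
```

```bash
python3 - <<'E'
from m import *
im,d,z=load('w5');P=cloud(d,z)
R=(np.hypot(P[...,0]-561,P[...,1]-212)<74)&(abs(P[...,2]-196)<4);q=P[R][:,:2].astype(np.float32)
print(len(q),cv2.minEnclosingCircle(q),q.min(0),q.max(0))
r=np.hypot(*(q-[561,212]).T);
m=(R&True).astype(np.uint8);cs=cv2.findContours(m,cv2.RETR_CCOMP,2)
for c in sorted(cs[0],key=cv2.contourArea)[-3:]: print(cv2.contourArea(c),cv2.fitEllipse(rayplane(c.reshape(-1,2),196,z).astype(np.float32)))
E
```

```text
11745 ((561.258544921875, 212.4854278564453), 70.55360412597656) [491.32672 142.23071] [631.07294 282.74304]Traceback (most recent call last):
  File "<stdin>", line 7, in <module>
cv2.error: OpenCV(4.12.0) /io/opencv/modules/imgproc/src/shapedescr.cpp:361: error: (-201:Incorrect size of input array) There should be at least 5 points to fit the ellipse in function 'fitEllipseNoDirect'
```

Request:
send_rows:
  moves:
    - [0.03,0.002,0,0.006,0,0,0]
    - [0.03,0.002,0,0.013,0,0,0]
    - [0.03,0.002,0,0.02,0,0,0]
    - [0.03,0.002,0,0.025,0,0,0]
    - [0.03,0.002,0,0.03,0,0,0]

```text
t: 12.5
tcp_pos: [560.7, 213.8, 329.7]
ee_rot: [0.641, 0.767, -0.0, -0.0]
contact_force: [-0.5, -0.6, -1.3]
gripper_width: 38.8
```

Request:
send_rows:
  moves:
    - [0.03,0,0,0.005,0,0,0]
    - [0.03,0,0,0.01,0,0,0]
    - [0.03,0,0,0.015,0,0,0]
    - [0.03,0,0,0.02,0,0,0]
    - [0.03,0,0,0.02,0,0,0]

```text
t: 13.0
tcp_pos: [560.5, 213.8, 309.5]
ee_rot: [0.641, 0.767, -0.001, -0.0]
contact_force: [-0.4, -0.3, -2.9]
gripper_width: 38.5
```

```bash
python3 - <<'E'
from m import *
print(arm.observe()['contact_force'])
a=snap('scene','s4')[0];b=snap('side','d4')[0]
A=cv2.resize(a[120:230,210:330],None,fx=4,fy=4,interpolation=2)[:,:,::-1];B=cv2.resize(b[90:200,270:390],None,fx=3,fy=4,interpolation=2)[:,:,::-1]
cv2.imwrite('pics/c4.png',np.hstack([A[:,:440],B]))
E
```

```text
[-0.42265989 -0.308241   -2.89757948]
```

View pics/c4.png

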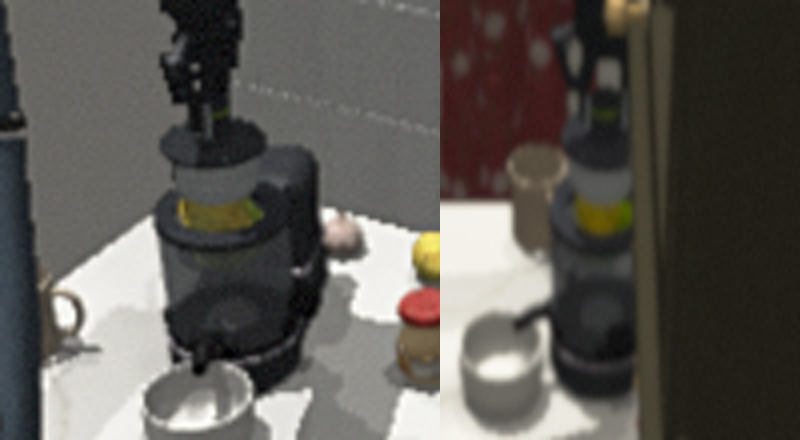

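The lemon, crop (215,212), is still under the pusher and going into the mouth with the gate opening beside it. I'll keep pressing.

Request:
send_rows:
  moves:
    - [0.03,0,0,0.005,0,0,0]
    - [0.03,0,0,0.01,0,0,0]
    - [0.03,0,0,0.015,0,0,0]
    - [0.03,0,0,0.02,0,0,0]
    - [0.03,0,0,0.025,0,0,0]

```text
t: 13.6
tcp_pos: [560.7, 213.8, 284.7]
ee_rot: [0.641, 0.767, -0.0, -0.0]
contact_force: [-0.6, -1.5, -2.6]
gripper_width: 38.4
```

Request:
send_rows:
  moves:
    - [0.03,0,0,0.004,0,0,0]
    - [0.03,0,0,0.008,0,0,0]
    - [0.03,0,0,0.012,0,0,0]
    - [0.03,0,0,0.016,0,0,0]

```text
t: 14.0
tcp_pos: [560.8, 213.8, 269.0]
ee_rot: [0.641, 0.767, 0.0, 0.0]
contact_force: [0.2, 1.4, -2.5]
gripper_width: 38.8
```

Request:
send_rows:
  moves:
    - [0.03,-0.001,0,0.004,0,0,0]
    - [0.03,-0.001,0,0.008,0,0,0]
    - [0.03,-0.001,0,0.012,0,0,0]
    - [0.03,-0.001,0,0.016,0,0,0]
    - [0.03,-0.001,0,0.02,0,0,0]

```text
t: 14.5
tcp_pos: [560.1, 212.6, 248.9]
ee_rot: [0.641, 0.767, -0.001, -0.001]
contact_force: [-5.8, -2.1, 2.2]
gripper_width: 38.7
```

Request:
send_rows:
  moves:
    - [0.03,0,0,0.003,0,0,0]
    - [0.03,0,0,0.006,0,0,0]
    - [0.03,0,0,0.009,0,0,0]
    - [0.03,0,0,0.011,0,0,0]
    - [0.03,0,0,0.011,0,0,0]

```text
t: 15.0
tcp_pos: [559.8, 212.5, 238.7]
ee_rot: [0.641, 0.767, -0.001, -0.001]
contact_force: [-8.4, -2.6, 8.3]
gripper_width: 38.5
```

```bash
python3 tilt.py w9; python3 - <<'E'
from m import *
snap('scene','s5');snap('side','d5')
for t in('s5','d5'):
    im,d,z=load(t);P=cloud(d,z);H,S,V=cv2.split(cv2.cvtColor(im,cv2.COLOR_RGB2HSV))
    W=(np.hypot(P[...,0]-561,P[...,1]-212)<110)&(P[...,2]<300)
    print(t);comps((H>20)&(H<55)&(S>60)&W,P,d,5)
E
```

```text
[559.84257536 212.50059005 238.6856248 ] [-8.4160193  -2.62446323  8.30038301] [-0.55166148  1.84461444  0.01178079]
collar ((559.8428344726562, 212.5009765625), 59.998992919921875)
slopes,z [-2.45222702e-02 -7.16302116e-03  2.03983411e+02] tcp-topz 34.70221342569985
rim 51 ((554.402587890625, 247.5524139404297), 60.50718688964844)
[-0.7  1.  -0. ]
s5
  px [266.5 164.2] A 8 med [551.9 194.5 239.8] min [546. 194. 234.] max [562. 198. 243.]
  px [261.5 195.3] A 154 med [496.3 191.8 123.1] min [490. 165.  91.] max [512. 233. 150.]
d5
  px [324.1 134.1] A 26 med [562.  196.  239.8] min [547. 189. 233.] max [577. 207. 248.]
  px [331.6 157.8] A 42 med [593.4 153.2 161.2] min [582. 143. 139.] max [602. 161. 185.]
  px [315.3 161.7] A 139 med [528.6 154.3 138.6] min [505. 144. 112.] max [556. 175. 165.]
```

Request:
send_rows:
  moves:
    - [0.03,0,0,0.001,0,0,0]
    - [0.03,0,0,0.002,0,0,0]
    - [0.03,0,0,0.002,0,0,0]

```text
t: 15.45
tcp_pos: [559.7, 212.4, 238.3]
ee_rot: [0.641, 0.767, -0.0, -0.001]
contact_force: [-16.0, -3.1, 21.9]
gripper_width: 38.6
```

The collar is seated: the force rose sharply with almost no travel. Now I'll ease off and release.

Request:
send_rows:
  moves:
    - [0.03,0,0,-0.001,0,0,0]
    - [0.045,0,0,-0.001,0,0,0]
    - [0.0854,0,0,-0.001,0,0,0]
    - [0.0854,0,0,-0.001,0,0,0]
    - [0.0854,0,0,-0.001,0,0,0]

```text
t: 15.95
tcp_pos: [561.3, 213.0, 237.2]
ee_rot: [0.641, 0.767, 0.0, 0.0]
contact_force: [-0.2, -0.2, 0.4]
gripper_width: 84.6
```

Request:
send_rows:
  moves:
    - [0.0854,0,0,-0.02,0,0,0]
    - [0.0854,0,0,-0.05,0,0,0]
    - [0.0854,0,0,-0.09,0,0,0]
    - [0.0854,0,0,-0.13,0,0,0]
    - [0.0854,0,0,-0.13,0,0,0]

```text
t: 16.45
tcp_pos: [563.2, 212.9, 372.7]
ee_rot: [0.641, 0.767, 0.004, 0.002]
contact_force: [1.3, -1.3, 0.6]
gripper_width: 85.5
```

```bash
python3 - <<'E'
from m import *
o=arm.observe();print(o['tcp_pos'],o['contact_force'])
snap('wrist','w10');snap('scene','s6');snap('side','d6')
for n in('w10','s6','d6'):
    im,d,z=load(n);P=cloud(d,z);D=np.hypot(P[...,0]-561,P[...,1]-212)
    q=P[(D<62)&(abs(P[...,2]-203)<(4 if n=='w10' else 6))]
    if n!='w10': print(n,np.median(q,0));continue
    c=cv2.minEnclosingCircle(q[(q[:,2]>200.5)][:,:2].astype(np.float32));s=q[np.hypot(q[:,0]-561,q[:,1]-212)<50]
    A=np.c_[s[:,:2]-[561,212],np.ones(len(s))];print('collar',c,np.linalg.lstsq(A,s[:,2],rcond=None)[0])
    r=P[(D>58)&(D<68)&(abs(P[...,2]-196)<5)];A=np.c_[r[:,:2]-[561,212],np.ones(len(r))];print('rim plane',np.linalg.lstsq(A,r[:,2],rcond=None)[0])
    k=P[(D<30)&(abs(P[...,2]-248)<5)];print('knob',len(k),cv2.minEnclosingCircle(k[:,:2].astype(np.float32)))
a=load('s6')[0][120:230,210:330];w=load('w10')[0]
cv2.imwrite('pics/c6.png',np.hstack([cv2.resize(a,(400,367),interpolation=2),cv2.resize(w,(400,367))])[:,:,::-1])
E
```

```text
[563.20261382 212.91279356 372.72204045] [ 1.31584135 -1.29121198  0.62138283]
collar ((559.5897827148438, 212.1660919189453), 53.72712326049805) [-2.82308765e-02 -9.65857644e-03  2.04323324e+02]
rim plane [5.85550451e-03 5.05722276e-04 1.95984584e+02]
knob 1725 ((560.7421264648438, 212.46487426757812), 20.019474029541016)
s6 [542.92664372 193.60341869 205.67836603]
d6 [551.02645781 191.03726624 204.74740107]
```

View pics/c6.png

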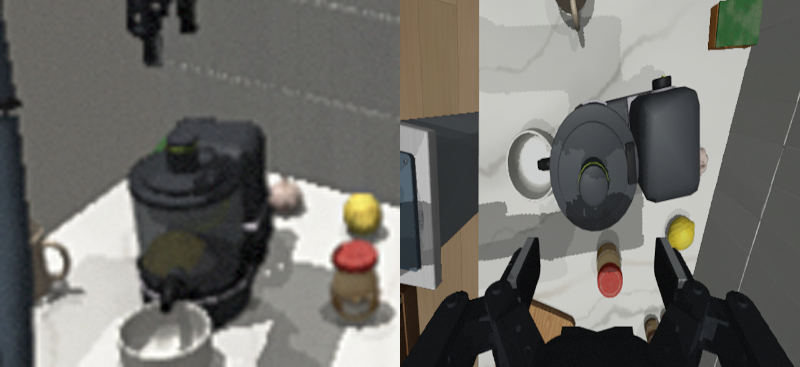

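Request:
send_rows:
  moves:
    - [0.0854,0,0,0,0,0,0]
    - [0.0854,0,0,0,0,0,0]
    - [0.0854,0,0,0,0,0,0]
    - [0.0854,0,0,0,0,0,0]
    - [0.0854,0,0,0,0,0,0]

```text
t: 17.1
tcp_pos: [561.0, 212.8, 367.1]
ee_rot: [0.641, 0.767, -0.0, -0.0]
contact_force: [-0.5, -0.8, 0.3]
gripper_width: 85.3
```

```bash
python3 - <<'E'
from m import *
snap('wrist','w11')
for n,c,h in(('w3',(482.8,-17),57),('w6',(482.8,-17),57),('w10',(560.5,212.3),203),('w11',(560.5,212.3),203)):
    im,d,z=load(n);P=cloud(d,z);D=np.hypot(P[...,0]-c[0],P[...,1]-c[1])
    s=P[(D<51)&(D>25)&(abs(P[...,2]-h)<5)];A=np.c_[s[:,:2]-c,np.ones(len(s))];k=np.linalg.lstsq(A,s[:,2],rcond=None)[0]
    print(n,len(s),k,np.std(s[:,2]-A@k))
o=arm.observe();print(o['t'],o['contact_force'])
for t in('s0','s6'):
    im,d,z=load(t);P=cloud(d,z)
    for nm,(x,y,z0) in dict(honey=(630,8,97),bowl=(430,190,65),cup=(465,425,93)).items():
        q=P[(np.hypot(P[...,0]-x,P[...,1]-y)<70)&(abs(P[...,2]-z0)<8)];print(t,nm,q.mean(0).round(1))
E
```

```text
w3 5854 [ 7.60217375e-04 -1.16729487e-03  5.67001522e+01] 0.8059393268216024
w6 6891 [ 5.93096367e-04 -1.22685011e-03  5.67814926e+01] 0.6699288923611831
w10 6229 [-2.85636387e-02 -9.72885414e-03  2.04343093e+02] 0.6831282590918989
w11 6406 [-2.88367694e-02 -9.80890329e-03  2.04346022e+02] 0.6839611611518152
17.15 [ 0.61751036 -0.05690481 -0.25230523]
s0 honey [627.8  10.8  98.2]
s0 bowl [438.1 185.8  64. ]
s0 cup [467.5 433.5  90.8]
s6 honey [628.3  11.5  97.6]
s6 bowl [438.1 185.   64. ]
s6 cup [488.8 404.1  90.7]
```

```bash
python3 -c "
from station import *
print(close_job())"
```

```text
the job is handed in; nothing more can be done
None
```

I loaded the lemon, pressed it through the gate with the pusher, released the pusher, and handed the job in at about 17 s. I got no verdict back.

**Lemon:** I set it on the shut gate and let go; the wrist view showed it centred there. The pusher then went down on it. A mid-press picture showed the lemon going in under the pusher with the gate opening, but the wrist force rose by only about 1–2 N around contact. The force needed for step 2 is therefore inferred from the picture, not measured. Afterwards it showed yellow low in the chamber. I did not measure its final centre.

**Pusher:** it is not perfectly flat.

| Check | Measured | Limit |
|---|---|---|
| Collar height above home | about 1.3–1.6 mm | 4 mm |
| Tilt | about 0.03 rad | 0.06 rad |
| Distance from the mouth's centre | about 1–2 mm | 10 mm |

Two looks about half a second apart matched, so it was at rest. I took the tilt to be the spring gate leaning on the stem and did not press again. The gripper is open and about 130 mm clear of it.

**Bowl, honey jar and mug:** the bowl and honey jar measured within 1 mm of where they started. My mug measurement disagreed by about 36 mm between the two pictures. I put that down to the arm covering part of the mug in one view, since the gripper never came near it, but I did not confirm this.

I viewed 9 pictures.

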